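# Line up the solder reels by size on the rack

## Robot

A 7-joint arm with a two-finger parallel gripper is mounted at the origin on the work surface. World frame = base frame: x ahead of the robot, y to its left, z up, the work surface at z = 0. Lengths are in m, angles in rad, forces in N, time in s.
With the tool pointing down it reaches from about 0.425 to 0.8 m from the base axis. Payload 8.3 kg.
Tool frame: the origin (TCP) lies midway between the tips of the shut fingers; the grasp point (between the pads) lies 19 mm behind it; x points along the fingers, y is the direction in which the jaws open and shut, and the axes are right-handed (so a half turn about x gives the same grasp; the last joint's range is limited). The gripper opens to 85 mm and grips with 20 to 120 N. Pads are 22 mm wide; open, the fingers measure 114 mm over their backs; the gripper's body (76 mm by 85 mm) begins 54 mm behind the grasp point. The pads swing forward as they close: fully open they stand 13 mm farther back than shut.
Start: joints at [-1.284, 0.383, 0.016, 1.37, -0.006, 1.388, -0.046], TCP at [0.214, 0.587, 0.202] pointing down, gripper open.
Joint ranges: [-2.95, 2.95], [-0.25, 2.06], [-1.52, 1.56], [0.18, 2.33], [-1.44, 4.58], [0.02, 2.06], [-3.01, 3.01]. Speed limits (rad/s): [2.39, 2.39, 3.01, 3.01, 3.14, 3.14, 3.14].

## Interface

Orientations are given as a unit quaternion [w, x, y, z].
In Python, from rig import readout, imaging, ticket gives the robot as it stands.
- The arm moves only by the shell command python3 -m jog 'ROWS' [OPENING] [FORCE]. ROWS is JSON, a list of rows, each an object of numbers: "x", "y", "z": the shift along the tool's x, y, z in m; "turn": the turn about the tool's x in rad. A call has 1 to 20 rows; each row is the pose to reach, as a shift and turn from the pose commanded when the call began, along the tool's axes at that moment; what a row does not reach only later rows make up. A row lasts 1/12 s, in which the tool goes at most 41.7 mm and 7.16 degrees, less where a joint would pass 70% of its speed; a pose out of reach is approached as far as the arm can. A call with a gripper value outside its range is refused whole. OPENING is the closure, from 0 (fully open) to 1 (shut), set as the call begins (- or left out, the last holds). The fingers move at their own pace and stop on an object; FORCE is the grip in N (left out, the last holds). Time passes only in rows, so rows that repeat a pose let the fingers close. It gives the time, the measured TCP pose, the force and the opening at its end, in the units of the state.
- readout.sense(): the state, without advancing time (a new reading comes with each control period).
- imaging.grab_frame(name): name is "scene" or "top" or "wrist"; returns (picture, depth): 420x560x3 uint8, blue, green, red; 420x560 float32, m along the optical axis (not along the pixel's ray), 0 where there is no reading.
- imaging.camera_model(name): a dict with "camera_matrix" (3x3 intrinsics, pixels), "D" ([k1, k2, p1, p2, k3] as OpenCV has them; the pictures are not rectified), "R" (3x3) and "t" (3): a world point X has camera coordinates R X + t. Camera axes: x right, y down, z forward; pixel columns grow to the right and rows downward; lengths in m; the calibration is good to about 2 mm. A picture is of the moment at which its call begins: read the wrist's pose just before it. camera_model takes no time and is no camera call; for the wrist camera it gives the pose at the moment of the call.
- ticket.job_done(): hands the job in, once; it reports no verdict.
The state is a dict: "time_s": time; "joints": joint angles; "qvel": joint speeds; "joint_efforts": joint torques, N m; "position": TCP position; "ee_rot": TCP orientation; "wrist_force": force on the tool from outside, world axes, zero at the start; "wrist_torque": the same for the moment, N m; "opening": finger opening in m.
Only numpy, scipy, OpenCV 4.12 (cv2) and the standard library are available. Lean on these libraries where they do the work, as an engineer would, in place of code of your own. Each camera call takes 0.05 s, during which the arm holds its last target.

## Task

Put the four solder reels away on the blue rack in order of size: stand each one upright in the middle of its own white disc, the smallest on the disc next to the red post and each larger one on the next disc along, so that the largest stands at the grey post. Let go of them all, and do not knock over the amber flux bottle that stands among them.

Things in the scene. Friction and masses are not known exactly. Their poses are not given: they have to be found in the camera images.
- reel_yellow: Loose solder reel, yellow flanges, silver wire, the smallest: upright rigid cylinder 36 mm in diameter, 28 mm high, about 50 g. Origin: centre of its underside; z up its axis; any yaw. Starts on the bench before the rack, in a rough row along y with the other reels, the amber bottle and an orange pot (52 mm wide, 28 high); neighbours 90 mm or more apart (more room to grip along x).
- reel_green: Loose solder reel, green flanges, silver wire, the second smallest: upright rigid cylinder 46 mm in diameter, 36 mm high, about 100 g. Origin: centre of its underside; z up its axis; any yaw. Starts on the bench before the rack, in a rough row along y with the other reels, the amber bottle and an orange pot (52 mm wide, 28 high); neighbours 90 mm or more apart (more room to grip along x).
- reel_purple: Loose solder reel, purple flanges, silver wire, the second largest: upright rigid cylinder 56 mm in diameter, 44 mm high, about 180 g. Origin: centre of its underside; z up its axis; any yaw. Starts on the bench before the rack, in a rough row along y with the other reels, the amber bottle and an orange pot (52 mm wide, 28 high); neighbours 90 mm or more apart (more room to grip along x).
- reel_black: Loose solder reel, black flanges, silver wire, the largest: upright rigid cylinder 66 mm in diameter, 52 mm high, about 300 g. Origin: centre of its underside; z up its axis; any yaw. Starts on the bench before the rack, in a rough row along y with the other reels, the amber bottle and an orange pot (52 mm wide, 28 high); neighbours 90 mm or more apart (more room to grip along x).
- seat_a: White disc with a black centre dot, 60 mm in diameter, 2 mm thick, one of four fixed in a row 95 mm apart on a fixed flat blue strip (the rack: 460 x 88 x 8 mm, turned up to 0.2 rad); first, at the rack's +y end. Origin: centre of the disc's underside, 8 mm above the bench; a reel stands 2 mm above it. y along the row to the +y end, x across it, away from the robot.
- seat_b: White disc with a black centre dot, 60 mm in diameter, 2 mm thick, one of four fixed in a row 95 mm apart on a fixed flat blue strip (the rack: 460 x 88 x 8 mm, turned up to 0.2 rad); second from the +y end. Origin: centre of the disc's underside, 8 mm above the bench; a reel stands 2 mm above it. y along the row to the +y end, x across it, away from the robot.
- seat_c: White disc with a black centre dot, 60 mm in diameter, 2 mm thick, one of four fixed in a row 95 mm apart on a fixed flat blue strip (the rack: 460 x 88 x 8 mm, turned up to 0.2 rad); third from the +y end. Origin: centre of the disc's underside, 8 mm above the bench; a reel stands 2 mm above it. y along the row to the +y end, x across it, away from the robot.
- seat_d: White disc with a black centre dot, 60 mm in diameter, 2 mm thick, one of four fixed in a row 95 mm apart on a fixed flat blue strip (the rack: 460 x 88 x 8 mm, turned up to 0.2 rad); last, at the rack's -y end. Origin: centre of the disc's underside, 8 mm above the bench; a reel stands 2 mm above it. y along the row to the +y end, x across it, away from the robot.
- red_post: Bright red fixed post, 18 mm in diameter, 40 mm high, at one end of the rack, in line with the discs and 65.5 mm beyond the centre of the end disc. It may be at either end; a like post in grey stands at the other end. Origin at the centre of its underside.
- flux_bottle: Small loose amber glass bottle with a white cap, 32 mm in diameter, 68 mm high, standing among the reels at the start; not to be moved to the rack. Origin at the centre of its underside, z up.
Things that resemble listed ones, but are neither listed nor needed, are in the scene too. Leave any pink look-alike of the reel_yellow alone.

How it is judged:
At the end, for the whole second after the job is handed in: From the red post: yellow, green, purple, black, one per disc; each within 14 mm of the disc's centre, resting on it (origins -1 to 6 mm apart in height), upright within 0.12 rad and still (under 0.02 m/s); the amber bottle standing (under 0.5 rad) (((horizontal distance between red_post and seat_a below 0.1 m and horizontal distance between reel_yellow and seat_a below 0.014 m and z of reel_yellow in the frame of seat_a between -0.001 and 0.006 m and horizontal distance between reel_green and seat_b below 0.014 m and z of reel_green in the frame of seat_b between -0.001 and 0.006 m and horizontal distance between reel_purple and seat_c below 0.014 m and z of reel_purple in the frame of seat_c between -0.001 and 0.006 m and horizontal distance between reel_black and seat_d below 0.014 m and z of reel_black in the frame of seat_d between -0.001 and 0.006 m) or (horizontal distance between red_post and seat_d below 0.1 m and horizontal distance between reel_yellow and seat_d below 0.014 m and z of reel_yellow in the frame of seat_d between -0.001 and 0.006 m and horizontal distance between reel_green and seat_c below 0.014 m and z of reel_green in the frame of seat_c between -0.001 and 0.006 m and horizontal distance between reel_purple and seat_b below 0.014 m and z of reel_purple in the frame of seat_b between -0.001 and 0.006 m and horizontal distance between reel_black and seat_a below 0.014 m and z of reel_black in the frame of seat_a between -0.001 and 0.006 m)) and angle between each of reel_yellow, reel_green, reel_purple, reel_black's own z axis and vertical below 0.12 rad and linear speed of each of reel_yellow, reel_green, reel_purple, reel_black below 0.02 m/s and angle between flux_bottle's own z axis and vertical below 0.5 rad); the robot touches nothing.
It fails at once if the amber flux bottle is knocked over (angle between flux_bottle's own z axis and vertical above 0.5 rad).
It also fails if it takes over 109 s, if anything falls off the work surface, if the arm or the gripper's body presses on something with over 40 N, if the wrist force passes 120 N, or if a joint passes its speed limit or range.

## Working session

There is one attempt and no reset: what is moved stays moved. The work goes in short steps, Python scripts to look and compute and a shell command to move; the robot and the scene stay as the last step left them, time stands still between calls to the robot, and variables do not carry over. Pictures are saved under pics/ and viewed, and the job is handed in when it is done.

```bash
ls; mkdir -p pics; python3 - <<'E'
from rig import readout, imaging
import cv2,numpy as np
print(readout.sense())
for n in("scene","top"):
    p,d=imaging.grab_frame(n); cv2.imwrite(f"pics/{n}0.png",p); np.save(f"pics/{n}0.npy",d)
    m=imaging.camera_model(n); print({k:np.round(v,4).tolist() for k,v in m.items()})
E
```

```text
pics
{'time_s': 0.0, 'joints': array([-1.28389961,  0.38426916,  0.01637448,  1.37117497, -0.00629415,
        1.38821033, -0.04647733]), 'qvel': array([-1.08168533e-03, -2.56956137e-03,  1.41864713e-04, -8.36821744e-05,
       -2.01576046e-03, -1.76264288e-03,  4.39341265e-05]), 'joint_efforts': array([-3.01929208e-05, -6.27592421e+01,  8.44410807e-01, -3.71825659e+01,
        1.66196935e-02,  1.42286456e-02,  2.59443283e-05]), 'position': array([0.21396541, 0.58662259, 0.20125019]), 'ee_rot': array([ 0.69621609,  0.12230878,  0.69643254, -0.12371513]), 'wrist_force': array([-0.70702627, -0.50982864, -0.66613858]), 'wrist_torque': array([-0.0124887 ,  0.00071751,  0.00838208]), 'opening': 0.08557837738758524}
{'camera_matrix': [[502.3145, 0.0, 276.8658], [0.0, 502.3145, 204.4954], [0.0, 0.0, 1.0]], 'D': [-0.1169, 0.0, 0.0, 0.0, 0.0], 'R': [[0.0243, 0.9995, -0.0197], [0.6801, -0.031, -0.7324], [-0.7327, 0.0044, -0.6806]], 't': [-0.0304, -0.3175, 1.3083]}
{'camera_matrix': [[416.0104, 0.0, 286.5551], [0.0, 416.0104, 210.3271], [0.0, 0.0, 1.0]], 'D': [-0.0742, 0.0, 0.0, 0.0, 0.0], 'R': [[0.0134, -0.9999, 0.0015], [-0.9905, -0.0135, -0.1367], [0.1367, 0.0003, -0.9906]], 't': [0.0131, 0.5094, 0.7153]}
```

View pics/top0.png

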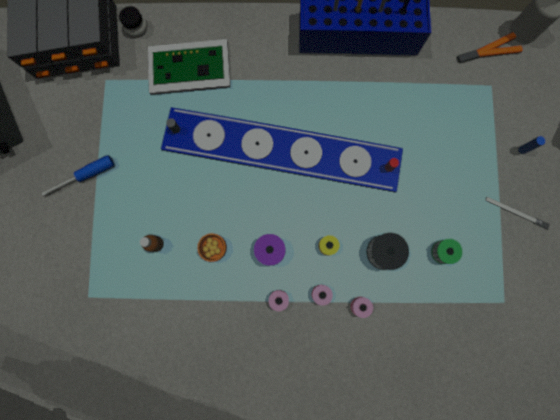

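View pics/scene0.png

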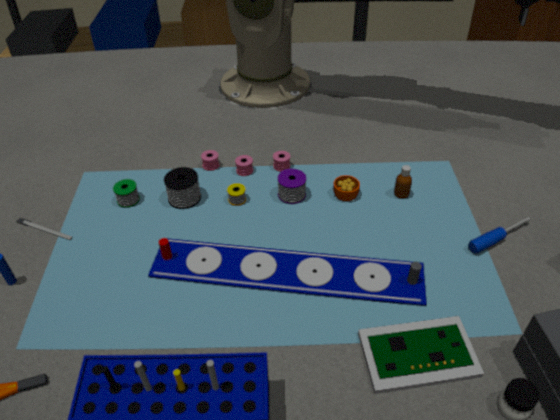

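```bash
cat > h.py <<'E'
import cv2,numpy as np
from rig import readout, imaging
from scipy.spatial.transform import Rotation as Ro
def ray(m,uv,z):
    K=np.array(m["camera_matrix"]);R=np.array(m["R"]);t=np.array(m["t"])
    p=cv2.undistortPoints(np.array(uv,float).reshape(-1,1,2),K,np.array(m["D"])).reshape(-1,2)
    d=np.c_[p,np.ones(len(p))]@R; c=-R.T@t
    return c+d*((z-c[2])/d[:,2])[:,None]
def proj(m,X):
    return cv2.projectPoints(np.array(X,float).reshape(-1,1,3),cv2.Rodrigues(np.array(m["R"]))[0],np.array(m["t"]),np.array(m["camera_matrix"]),np.array(m["D"]))[0].reshape(-1,2)
def tool():
    s=readout.sense(); q=s["ee_rot"]; return s,Ro.from_quat([q[1],q[2],q[3],q[0]]).as_matrix()
E
python3 - <<'E'
from h import *
s,T=tool(); print("tool axes cols\n",T.round(3))
p=cv2.imread("pics/top0.png"); m=imaging.camera_model("top")
hsv=cv2.cvtColor(p,cv2.COLOR_BGR2HSV)
for u,v in[(258,144),(340,165),(320,245),(446,258),(260,255),(378,251),(395,163),(170,122),(148,243),(365,250)]: print(u,v,p[v,u],hsv[v,u])
top={}
def blob(name,lo,hi,z,box):
    k=cv2.inRange(hsv,np.array(lo),np.array(hi)); b=np.zeros_like(k); x0,y0,x1,y1=box; b[y0:y1,x0:x1]=k[y0:y1,x0:x1]
    c=max(cv2.findContours(b,cv2.RETR_EXTERNAL,cv2.CHAIN_APPROX_NONE)[0],key=cv2.contourArea)
    P=ray(m,c.reshape(-1,2),z)[:,:2].astype(np.float32)
    (cx,cy),r=cv2.minEnclosingCircle(P); print(name,np.round([cx,cy,2*r],4),'centroid',P.mean(0).round(4),cv2.minEnclosingCircle(c))
blob('yellow',(22,120,60),(35,255,255),.028,(300,220,350,270))
blob('green',(45,120,40),(80,255,255),.036,(425,225,480,280))
blob('purple',(130,100,40),(155,255,255),.044,(240,220,300,280))
blob('black',(0,0,0),(180,255,60),.052,(350,220,420,285))
blob('red',(0,150,60),(10,255,255),.040,(370,140,410,190))
for i,(u,v) in enumerate([(209,135),(257,143),(306,152),(355,161)]):
    blob('disc%d'%i,(0,0,110),(180,60,255),.010,(u-24,v-24,u+24,v+24))
E
```

```text
tool axes cols
 [[-0.001  0.343  0.939]
 [-0.002  0.939 -0.343]
 [-1.    -0.002  0.   ]]
258 144 [66 67 65] [75  8 67]
340 165 [107  92  84] [110  55 107]
320 245 [ 42 125 123] [ 31 169 125]
446 258 [ 60 113  42] [ 68 160 113]
260 255 [117  47  88] [138 153 117]
378 251 [37 35 33] [105  28  37]
395 163 [ 31  31 128] [  0 193 128]
170 122 [75 75 71] [90 14 75]
148 243 [91 94 93] [40  8 94]
365 250 [87 80 65] [100  64  87]
yellow [ 0.4482 -0.0568  0.0357] centroid [ 0.4482 -0.0565] ((328.6119384765625, 244.9253692626953), 9.83338451385498)
green [ 0.4394 -0.2737  0.0458] centroid [ 0.4397 -0.2736] ((449.03125, 250.8125), 12.68024730682373)
purple [0.4384 0.0497 0.0551] centroid [0.4381 0.0499] ((269.13812255859375, 249.35635375976562), 15.570548057556152)
black [ 0.4366 -0.1567  0.0743] centroid [ 0.4372 -0.1569] ((387.0, 251.5), 21.00605010986328)
red [ 0.5996 -0.1738  0.0141] centroid [ 0.5993 -0.1737] ((393.0, 162.5), 3.6401548385620117)
disc0 [0.6574 0.1719 0.0603] centroid [0.6573 0.172 ] ((208.5, 134.5), 15.572511672973633)
disc1 [0.6415 0.0786 0.0597] centroid [0.6415 0.0786] ((256.83746337890625, 143.19659423828125), 15.419620513916016)
disc2 [ 0.6254 -0.015   0.0595] centroid [ 0.6257 -0.0151] ((305.78314208984375, 151.81324768066406), 15.547066688537598)
disc3 [ 0.6095 -0.1091  0.0596] centroid [ 0.6093 -0.1095] ((355.0, 161.0), 15.652576446533203)
```

```bash
python3 - <<'E'
import cv2
p=cv2.imread("pics/top0.png"); cv2.imwrite("pics/crop1.png",cv2.resize(p[215:320,130:475],None,fx=2.3,fy=2.3,interpolation=cv2.INTER_CUBIC))
E
```

```text
(no output)
```

View pics/crop1.png

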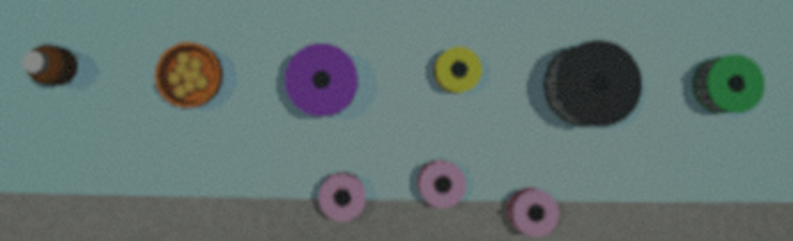

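Candidates: yellow (329,245) against pink look-alikes (278,301), (322,295) and (362,308). Green (449,251), purple (269,249), black (391,251). Not wanted: orange pot (212,248), bottle (152,243). The crop confirms the colours. The red post at (393,163) is at the −y end, so the order is yellow on d, green on c, purple on b, black on a.

```bash
cat >> h.py <<'E'
def go(X,yaw=-0.169):
    """shift in tool axes to reach TCP X with jaw dir (cos,sin)(yaw)"""
    s,T=tool(); d=T.T@(np.array(X)-s["position"]); y=T[:,1]; a=np.arctan2(y[1],y[0]); tr=-(yaw-a); tr=(tr+np.pi/2)%np.pi-np.pi/2
    print("t",round(s["time_s"],2),"pos",s["position"].round(4),"shift xyz",d.round(4),"turn",round(tr,3), "open",round(s["opening"],4),"F",s["wrist_force"].round(1))
E
python3 - <<'E'
from h import *
p=cv2.imread("pics/top0.png"); m=imaging.camera_model("top")
g=cv2.cvtColor(p,cv2.COLOR_BGR2GRAY)[215:290,345:430]
for th in(45,50,55):
    k=(g<th).astype(np.uint8); k=cv2.morphologyEx(k,cv2.MORPH_OPEN,np.ones((5,5)))
    c=max(cv2.findContours(k,cv2.RETR_EXTERNAL,cv2.CHAIN_APPROX_NONE)[0],key=cv2.contourArea)
    u,v,w,h=cv2.boundingRect(c); print(th,u+345,v+215,w,h)
    # right edge + vertical extent are the top flange
    P=ray(m,[[u+345+w-.5,v+215+h/2],[u+345+w/2,v+215-.5],[u+345+w/2,v+215+h-.5]],.052); print("cy",P[0,1]+.033,"cx",P[1:,0].mean(),"diam",P[1,0]-P[2,0])
# scene camera check
p=cv2.imread("pics/scene0.png"); m=imaging.camera_model("scene"); h=cv2.cvtColor(p,cv2.COLOR_BGR2HSV)
def bl(n,lo,hi,z,b):
    k=cv2.inRange(h,np.array(lo),np.array(hi)); q=np.zeros_like(k); q[b[1]:b[3],b[0]:b[2]]=k[b[1]:b[3],b[0]:b[2]]
    c=max(cv2.findContours(q,cv2.RETR_EXTERNAL,cv2.CHAIN_APPROX_NONE)[0],key=cv2.contourArea)
    P=ray(m,c.reshape(-1,2),z)[:,:2].astype(np.float32);(x,y),r=cv2.minEnclosingCircle(P);print(n,np.round([x,y,2*r],4))
bl('green',(45,120,40),(80,255,255),.036,(105,170,150,215))
bl('purple',(130,100,40),(155,255,255),.044,(270,160,315,210))
bl('yellow',(22,120,60),(35,255,255),.028,(222,178,250,208))
bl('black',(0,0,0),(180,255,45),.052,(155,160,210,215))
for i,(u,v) in enumerate([(204,261),(259,266),(315,271),(372,277)]): bl('disc',(0,0,130),(180,60,255),.010,(u-25,v-22,u+25,v+22))
go([.5,.1,.16])
E
```

```text
45 372 234 36 35
cy -0.15983183055243186 cx 0.4376839818139483 diam 0.061076546189992864
50 372 234 36 35
cy -0.15983183055243186 cx 0.4376839818139483 diam 0.061076546189992864
55 372 234 36 35
cy -0.15983183055243186 cx 0.4376839818139483 diam 0.061076546189992864
green [ 0.4426 -0.2754  0.0489]
purple [0.4413 0.0471 0.06  ]
yellow [ 0.452  -0.0584  0.0385]
black [ 0.4483 -0.1535  0.0859]
disc [ 0.6103 -0.1097  0.0589]
disc [ 0.6261 -0.0161  0.0591]
disc [0.6421 0.0771 0.0585]
disc [0.658  0.1712 0.059 ]
t 0.1 pos [0.214  0.5867 0.2014] shift xyz [ 0.042  -0.3592  0.4355] turn 1.39 open 0.0852 F [-0.1  0.6  0.2]
```

```bash
python3 -m jog '[{"x":0.04,"y":-0.36,"z":0.435,"turn":1.39},{"x":0.04,"y":-0.36,"z":0.435,"turn":1.39},{"x":0.04,"y":-0.36,"z":0.435,"turn":1.39},{"x":0.04,"y":-0.36,"z":0.435,"turn":1.39},{"x":0.04,"y":-0.36,"z":0.435,"turn":1.39},{"x":0.04,"y":-0.36,"z":0.435,"turn":1.39},{"x":0.04,"y":-0.36,"z":0.435,"turn":1.39},{"x":0.04,"y":-0.36,"z":0.435,"turn":1.39},{"x":0.04,"y":-0.36,"z":0.435,"turn":1.39},{"x":0.04,"y":-0.36,"z":0.435,"turn":1.39},{"x":0.04,"y":-0.36,"z":0.435,"turn":1.39},{"x":0.04,"y":-0.36,"z":0.435,"turn":1.39},{"x":0.04,"y":-0.36,"z":0.435,"turn":1.39},{"x":0.04,"y":-0.36,"z":0.435,"turn":1.39},{"x":0.04,"y":-0.36,"z":0.435,"turn":1.39},{"x":0.04,"y":-0.36,"z":0.435,"turn":1.39},{"x":0.04,"y":-0.36,"z":0.435,"turn":1.39}]' 0 40; python3 - <<'E'
from h import *
go([.44,.049,.10])
s,T=tool();print(T.round(3),s["joints"].round(3))
E
```

```text
time_s: 1.52
position: [0.499, 0.1005, 0.1619]
ee_rot: [-0.456, -0.54, -0.456, 0.541]
wrist_force: [0.1, 0.2, 0.8]
opening: 0.0853
t 1.52 pos [0.499  0.1005 0.1619] shift xyz [ 0.062  -0.0495  0.0607] turn 0.001 open 0.0853 F [0.1 0.2 0.8]
[[-0.001  0.986 -0.168]
 [ 0.    -0.168 -0.986]
 [-1.    -0.001  0.   ]] [-0.732  0.166  0.531  1.765 -0.089  1.236 -0.346]
```

```bash
python3 -m jog '[{"x":0.04,"y":-0.05,"z":0.06},{"x":0.08,"y":-0.0505,"z":0.0606},{"x":0.08,"y":-0.0505,"z":0.0606},{"x":0.08,"y":-0.0505,"z":0.0606},{"x":0.105,"y":-0.0505,"z":0.0606},{"x":0.13,"y":-0.0505,"z":0.0606},{"x":0.154,"y":-0.0505,"z":0.0606},{"x":0.154,"y":-0.0505,"z":0.0606},{"x":0.154,"y":-0.0505,"z":0.0606}]'; python3 - <<'E'
from h import *
go([.439,.049,.008])
E
```

```text
t 1.52 pos [0.499  0.1005 0.1619] shift xyz [ 0.154  -0.0504  0.0608] turn 0.001 open 0.0853 F [0.1 0.2 0.8]invalid input
```

```bash
python3 -m jog '[{"x":0.04,"y":-0.05,"z":0.06,"turn":0},{"x":0.08,"y":-0.0505,"z":0.0606,"turn":0},{"x":0.08,"y":-0.0505,"z":0.0606,"turn":0},{"x":0.08,"y":-0.0505,"z":0.0606,"turn":0},{"x":0.105,"y":-0.0505,"z":0.0606,"turn":0},{"x":0.13,"y":-0.0505,"z":0.0606,"turn":0},{"x":0.154,"y":-0.0505,"z":0.0606,"turn":0},{"x":0.154,"y":-0.0505,"z":0.0606,"turn":0},{"x":0.154,"y":-0.0505,"z":0.0606,"turn":0}]'; python3 - <<'E'
from h import *
go([.439,.049,.008])
E
```

```text
time_s: 2.27
position: [0.4387, 0.0496, 0.0081]
ee_rot: [-0.456, -0.539, -0.457, 0.541]
wrist_force: [-0.1, 0.1, -0.2]
opening: 0.0852
t 2.27 pos [0.4387 0.0496 0.0081] shift xyz [0.0001 0.0004 0.0005] turn 0.002 open 0.0852 F [-0.1  0.1 -0.2]
```

```bash
python3 -m jog '[{"x":0,"y":0,"z":0,"turn":0},{"x":0,"y":0,"z":0,"turn":0},{"x":0,"y":0,"z":0,"turn":0},{"x":0,"y":0,"z":0,"turn":0},{"x":0,"y":0,"z":0,"turn":0},{"x":0,"y":0,"z":0,"turn":0},{"x":0,"y":0,"z":0,"turn":0},{"x":0,"y":0,"z":0,"turn":0}]' 1 40; python3 - <<'E'
from h import *
s,T=tool(); print(s["joint_efforts"].round(1))
p,d=imaging.grab_frame("wrist"); cv2.imwrite("pics/w1.png",p)
go([.642,.078,.10])
E
```

```text
time_s: 2.93
position: [0.4463, 0.0512, 0.0148]
ee_rot: [0.457, 0.545, 0.455, -0.535]
wrist_force: [-8.5, 2.1, 53.2]
opening: -0.0001
[  1.5 -18.    3.3 -15.9   0.7  -3.2   0. ]
t 2.98 pos [0.4463 0.0512 0.0149] shift xyz [-0.0825  0.1894 -0.06  ] turn 0.0 open 0.0 F [-8.   2.6 52.1]
```

View pics/w1.png

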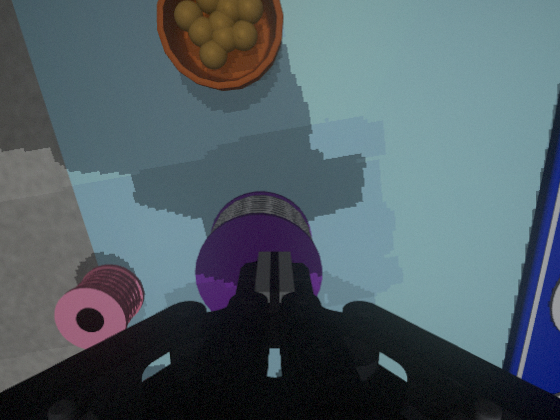

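```bash
python3 - <<'E'
from h import *
s,T=tool();m=imaging.camera_model("wrist");print("TCP px",proj(m,s["position"]),"cam c",-np.array(m["R"]).T@m["t"], "fwd",np.array(m["R"])[2])
p,d=imaging.grab_frame("wrist")
for u,v in[(230,270),(275,262),(400,250),(90,320)]:
    z=float(d[v,u]);K=np.array(m["camera_matrix"]);q=cv2.undistortPoints(np.array([[[u,v]]],float),K,np.array(m["D"]))[0,0]
    print(u,v,z,(np.array(m["R"]).T@(np.array([q[0]*z,q[1]*z,z])-m["t"])).round(4))
a,_=imaging.grab_frame("scene");b,_=imaging.grab_frame("top")
m=imaging.camera_model("scene");print(proj(m,s["position"]))
m=imaging.camera_model("top");print(proj(m,s["position"]))
cv2.imwrite("pics/s2.png",cv2.resize(a[120:260,200:400],None,fx=3,fy=3)); cv2.imwrite("pics/t2.png",cv2.resize(b[180:320,180:380],None,fx=3,fy=3))
E
```

```text
TCP px [[275.60934389 244.25101196]] cam c [0.45495283 0.11928914 0.18657723] fwd [-0.03388078 -0.26894723 -0.96255882]
230 270 0.1564370095729828 [0.426  0.054  0.0433]
275 262 0.14024028182029724 [0.4469 0.0608 0.0575]
400 250 0.20013046264648438 [0.5137 0.0303 0.0015]
90 320 0.17991694808006287 [0.3476 0.0321 0.0278]
[[293.05614458 190.8361569 ]]
[[269.04776761 245.63154498]]
```

View pics/s2.png

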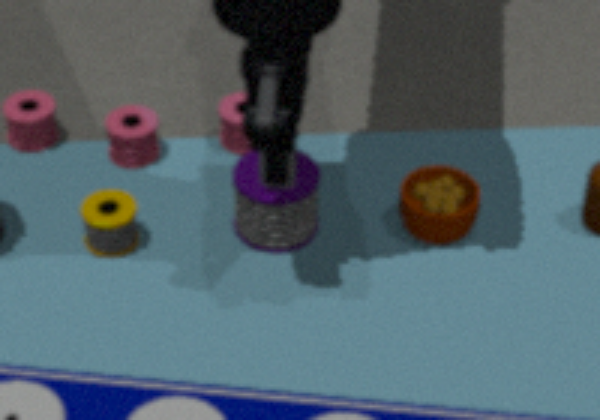

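View pics/t2.png

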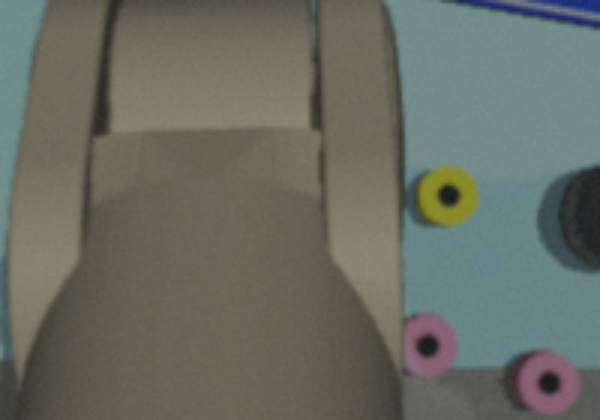

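The gripper shut on top of the purple reel even though the readout put the TCP at z = 0.015, so the true tips are about 30 mm higher than reported. I'll back off, then measure the real tip position.

```bash
python3 -m jog '[{"x":-0.03,"y":0,"z":0,"turn":0},{"x":-0.07,"y":0,"z":0,"turn":0},{"x":-0.11,"y":0,"z":0,"turn":0},{"x":-0.11,"y":0,"z":0,"turn":0},{"x":-0.11,"y":0,"z":0,"turn":0}]'; python3 - <<'E'
from h import *
s,T=tool();m=imaging.camera_model("wrist")
print(s["position"],s["wrist_force"].round(1))
for k in(0,.01,.02,.03,.04): print(k,proj(m,s["position"]-k*T[:,0]).round(1))
p,d=imaging.grab_frame("wrist");cv2.imwrite("pics/w3.png",p);np.save("pics/w3.npy",d)
K=np.array(m["camera_matrix"])
for u,v in[(268,262),(287,262),(268,275),(268,300),(287,300)]:
    z=float(d[v,u]);q=cv2.undistortPoints(np.array([[[u,v]]],float),K,np.array(m["D"]))[0,0]
    X=np.array(m["R"]).T@(np.array([q[0]*z,q[1]*z,z])-m["t"]); print(u,v,z,X.round(4),"tool",(T.T@(X-s["position"])).round(4))
a,_=imaging.grab_frame("scene");cv2.imwrite("pics/s3.png",cv2.resize(a[60:280,130:430],None,fx=2.6,fy=2.6))
E
```

```text
time_s: 3.55
position: [0.4419, 0.0493, 0.1218]
ee_rot: [0.457, 0.543, 0.455, -0.538]
wrist_force: [0.1, -0.2, -0.5]
opening: 0.0
[0.44190515 0.04934041 0.12180473] [ 0.1 -0.2 -0.5]
0 [[275.6 244.3]]
0.01 [[275.7 252.1]]
0.02 [[275.9 260.8]]
0.03 [[276.  270.6]]
0.04 [[276.1 281.6]]
268 262 0.1397613286972046 [0.4402 0.0597 0.1648] tool [-0.043  -0.0032 -0.0101]
287 262 0.139970600605011 [0.4475 0.0584 0.1647] tool [-0.0428  0.0042 -0.0101]
268 275 0.1289263367652893 [0.4403 0.0598 0.1761] tool [-0.0543 -0.003  -0.0103]
268 300 0.11031901836395264 [0.4406 0.0609 0.1951] tool [-0.0733 -0.0028 -0.0115]
287 300 0.11029962450265884 [0.4464 0.0599 0.1952] tool [-0.0733  0.0031 -0.0115]
```

View pics/w3.png

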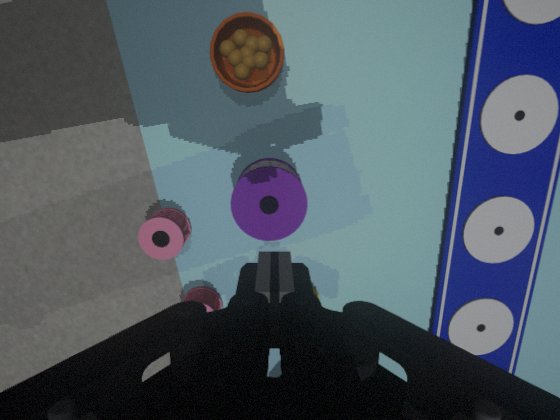

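View pics/s3.png

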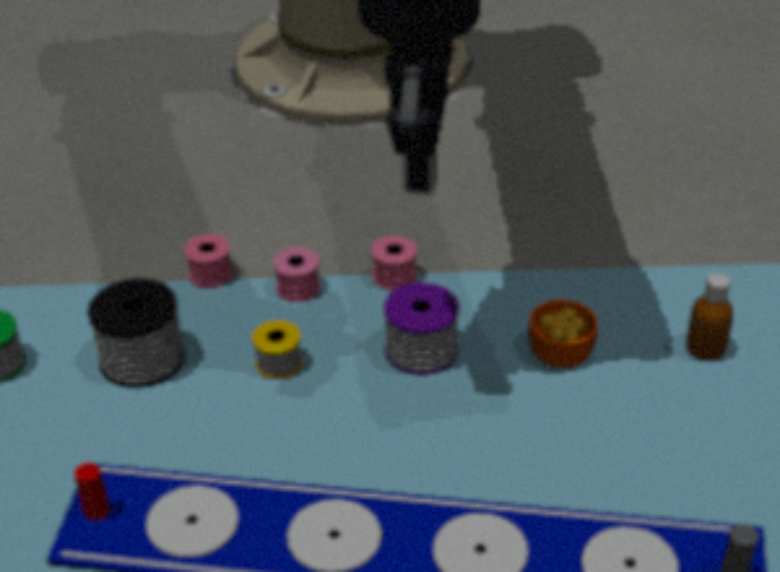

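```bash
cat >> h.py <<'E'
DZ=0.030  # true shut tip lies this much above the reported TCP
COL=dict(yellow=((22,100,50),(35,255,255),.028),green=((45,100,40),(80,255,255),.036),purple=((128,80,40),(158,255,255),.044),black=((0,0,0),(180,255,60),.052))
def find(cam,n,base=0.,near=None,p=None,m=None):
    if p is None: m=imaging.camera_model(cam); p,_=imaging.grab_frame(cam)
    h=cv2.cvtColor(p,cv2.COLOR_BGR2HSV); lo,hi,z=COL[n]
    k=cv2.inRange(h,np.array(lo),np.array(hi)); k=cv2.morphologyEx(k,cv2.MORPH_OPEN,np.ones((3,3)))
    out=[]
    for c in cv2.findContours(k,cv2.RETR_EXTERNAL,cv2.CHAIN_APPROX_NONE)[0]:
        if cv2.contourArea(c)<150: continue
        P=ray(m,c.reshape(-1,2),z+base)[:,:2].astype(np.float32);(x,y),r=cv2.minEnclosingCircle(P)
        out.append((round(x,4),round(y,4),round(2*r,4),cv2.boundingRect(c)))
    print(cam,n,out); return p
E
python3 - <<'E'
from h import *
p=find("wrist","purple"); go([.439,.049,.06]); m=imaging.camera_model("wrist")
print(ray(m,[(520,116),(499,231),(481,328)],.010).round(4))
E
```

```text
wrist purple [(0.438, 0.0501, 0.0567, (234, 166, 78, 75))]
t 3.7 pos [0.4389 0.0487 0.1179] shift xyz [ 0.0579  0.0001 -0.0003] turn 0.0 open -0.0001 F [0.3 0.5 0.1]
[[ 0.6332  0.0769  0.01  ]
 [ 0.6176 -0.0149  0.01  ]
 [ 0.602  -0.1072  0.01  ]]
```

```bash
python3 -m jog '[{"x":0,"y":-0.001,"z":-0.001,"turn":0},{"x":0,"y":-0.001,"z":-0.001,"turn":0},{"x":0.02,"y":-0.001,"z":-0.001,"turn":0},{"x":0.04,"y":-0.001,"z":-0.001,"turn":0},{"x":0.04,"y":-0.001,"z":-0.001,"turn":0},{"x":0.06,"y":-0.001,"z":-0.001,"turn":0},{"x":0.08,"y":-0.001,"z":-0.001,"turn":0},{"x":0.1,"y":-0.001,"z":-0.001,"turn":0},{"x":0.12,"y":-0.001,"z":-0.001,"turn":0},{"x":0.14,"y":-0.001,"z":-0.001,"turn":0},{"x":0.14,"y":-0.001,"z":-0.001,"turn":0},{"x":0.14,"y":-0.001,"z":-0.001,"turn":0}]' 0 40; python3 - <<'E'
from h import *
go([.438,.05,-.022])
E
```

```text
time_s: 4.7
position: [0.4379, 0.0494, -0.0219]
ee_rot: [-0.456, -0.539, -0.456, 0.541]
wrist_force: [0.2, -0.4, 0.8]
opening: 0.0856
t 4.7 pos [ 0.4379  0.0494 -0.0219] shift xyz [ 0.0001  0.     -0.0006] turn -0.0 open 0.0856 F [ 0.2 -0.4  0.8]
```

```bash
python3 -m jog '[{"x":0,"y":0,"z":0,"turn":0},{"x":0,"y":0,"z":0,"turn":0},{"x":0,"y":0,"z":0,"turn":0},{"x":0,"y":0,"z":0,"turn":0},{"x":0,"y":0,"z":0,"turn":0},{"x":0,"y":0,"z":0,"turn":0}]' 1 40; python3 - <<'E'
from h import *
p,d=imaging.grab_frame("wrist"); cv2.imwrite("pics/w4.png",p)
go([.642,.078,.05])
E
```

```text
time_s: 5.2
position: [0.4397, 0.0501, -0.0203]
ee_rot: [0.456, 0.541, 0.456, -0.54]
wrist_force: [-0.5, -0.6, 6.7]
opening: 0.0549
t 5.25 pos [ 0.4398  0.0501 -0.0202] shift xyz [-0.0698  0.1948 -0.0616] turn -0.0 open 0.0551 F [-0.9 -0.1  6.3]
```

View pics/w4.png

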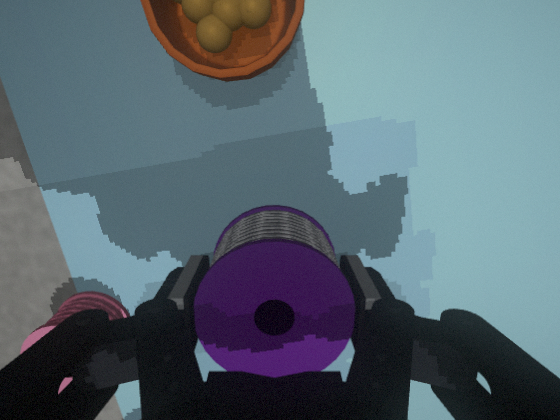

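```bash
python3 -m jog '[{"x":-0.03,"y":0,"z":0,"turn":0},{"x":-0.06,"y":0,"z":0,"turn":0},{"x":-0.09,"y":0,"z":0,"turn":0},{"x":-0.09,"y":0.03,"z":-0.01,"turn":0},{"x":-0.09,"y":0.065,"z":-0.02,"turn":0},{"x":-0.09,"y":0.1,"z":-0.03,"turn":0},{"x":-0.09,"y":0.135,"z":-0.04,"turn":0},{"x":-0.09,"y":0.165,"z":-0.05,"turn":0},{"x":-0.09,"y":0.185,"z":-0.058,"turn":0},{"x":-0.08,"y":0.195,"z":-0.0615,"turn":0},{"x":-0.07,"y":0.195,"z":-0.0615,"turn":0},{"x":-0.07,"y":0.195,"z":-0.0615,"turn":0}]'; python3 - <<'E'
from h import *
m=imaging.camera_model("wrist");s,T=tool();z=s["position"][2]+.0203
p=find("wrist","purple",z); cv2.imwrite("pics/w5.png",p)
go([.642,.078,-.009])
E
```

```text
time_s: 6.25
position: [0.6396, 0.0775, 0.046]
ee_rot: [-0.455, -0.539, -0.457, 0.542]
wrist_force: [-0.1, -0.9, -2.8]
opening: 0.0551
wrist purple [(0.639, 0.0779, 0.0569, (194, 238, 162, 140)), (0.6441, 0.1095, 0.03, (226, 205, 95, 25))]
t 6.3 pos [0.6394 0.0773 0.047 ] shift xyz [ 0.056   0.0026 -0.0012] turn -0.0 open 0.0546 F [-0.4 -0.3 -1.3]
```

View pics/w5.png

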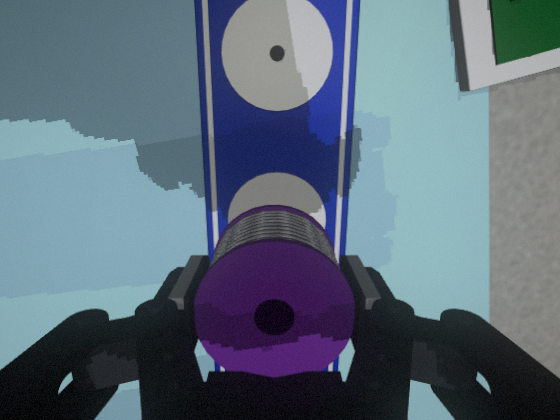

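```bash
python3 - <<'E'
from h import *
m=imaging.camera_model("wrist");print("seat_a dot by wrist",ray(m,[(277,54)],.01).round(4))
E
python3 -m jog '[{"x":0.015,"y":0.0025,"z":-0.001,"turn":0},{"x":0.03,"y":0.0025,"z":-0.001,"turn":0},{"x":0.042,"y":0.0025,"z":-0.001,"turn":0},{"x":0.05,"y":0.0025,"z":-0.001,"turn":0},{"x":0.053,"y":0.0025,"z":-0.001,"turn":0},{"x":0.056,"y":0.0025,"z":-0.001,"turn":0},{"x":0.056,"y":0.0025,"z":-0.001,"turn":0},{"x":0.056,"y":0.0025,"z":-0.001,"turn":0}]'; python3 - <<'E'
from h import *
go([.642,.078,-.009])
E
```

```text
seat_a dot by wrist [[0.6563 0.1711 0.01  ]]
time_s: 6.97
position: [0.6442, 0.0782, -0.0072]
ee_rot: [0.456, 0.541, 0.456, -0.54]
wrist_force: [-0.1, -0.5, -1.8]
opening: 0.0547
t 6.97 pos [ 0.6442  0.0782 -0.0072] shift xyz [ 0.0018 -0.0021  0.0005] turn 0.0 open 0.0547 F [-0.1 -0.5 -1.8]
```

```bash
python3 -m jog '[{"x":0.001,"y":-0.002,"z":0,"turn":0},{"x":0.002,"y":-0.002,"z":0,"turn":0},{"x":0.002,"y":-0.002,"z":0,"turn":0}]'; python3 -c "
from h import *
go([.642,.078,-.009])"
```

```text
time_s: 7.22
position: [0.6419, 0.0786, -0.0096]
ee_rot: [0.456, 0.54, 0.456, -0.54]
wrist_force: [-0.8, -0.3, -2.8]
opening: 0.0551
t 7.22 pos [ 0.6419  0.0786 -0.0096] shift xyz [-0.0006  0.0002  0.0006] turn 0.0 open 0.0551 F [-0.8 -0.3 -2.8]
```

```bash
python3 -m jog '[{"x":0,"y":0,"z":0,"turn":0},{"x":0,"y":0,"z":0,"turn":0},{"x":0,"y":0,"z":0,"turn":0},{"x":0,"y":0,"z":0,"turn":0},{"x":0,"y":0,"z":0,"turn":0},{"x":0,"y":0,"z":0,"turn":0},{"x":-0.03,"y":0,"z":0,"turn":0},{"x":-0.06,"y":0,"z":0,"turn":0},{"x":-0.09,"y":0,"z":0,"turn":0},{"x":-0.11,"y":0,"z":0,"turn":0},{"x":-0.11,"y":0,"z":0,"turn":0},{"x":-0.11,"y":0,"z":0,"turn":0}]' 0 40; python3 - <<'E'
from h import *
p=find("wrist","purple",.01); cv2.imwrite("pics/w6.png",p)
go([.438,-.1595,.06])
E
```

```text
time_s: 8.22
position: [0.6429, 0.0786, 0.1018]
ee_rot: [0.456, 0.541, 0.456, -0.539]
wrist_force: [-1.2, 1.1, -0.5]
opening: 0.0852
wrist purple [(0.6409, 0.0784, 0.0567, (229, 175, 86, 83))]
t 8.27 pos [0.6418 0.0786 0.1001] shift xyz [ 0.0401 -0.1609  0.269 ] turn 0.0 open 0.0852 F [-0.5  0.4 -0.7]
```

View pics/w6.png

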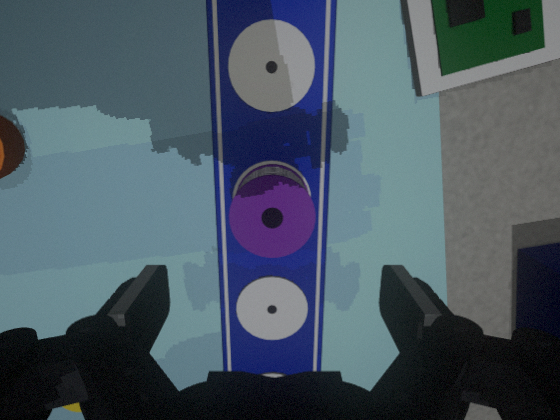

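```bash
python3 -m jog '[{"x":0.01,"y":-0.161,"z":0.269,"turn":0},{"x":0.01,"y":-0.161,"z":0.269,"turn":0},{"x":0.01,"y":-0.161,"z":0.269,"turn":0},{"x":0.01,"y":-0.161,"z":0.269,"turn":0},{"x":0.01,"y":-0.161,"z":0.269,"turn":0},{"x":0.01,"y":-0.161,"z":0.269,"turn":0},{"x":0.01,"y":-0.161,"z":0.269,"turn":0},{"x":0.01,"y":-0.161,"z":0.269,"turn":0},{"x":0.01,"y":-0.161,"z":0.269,"turn":0},{"x":0.01,"y":-0.161,"z":0.269,"turn":0},{"x":0.01,"y":-0.161,"z":0.269,"turn":0},{"x":0.01,"y":-0.161,"z":0.269,"turn":0}]'; python3 - <<'E'
from h import *
m=imaging.camera_model("wrist");p,_=imaging.grab_frame("wrist"); cv2.imwrite("pics/w7.png",p)
go([.438,-.1595,-.018])
print(proj(m,[[.4376,-.1595,.052],[.4376+.033,-.1595,.052],[.4376-.033,-.1595,.052],[.4376,-.1265,.052]]).round(0))
np.save("pics/m7.npy",m,allow_pickle=True)
E
```

```text
time_s: 9.27
position: [0.4384, -0.1583, 0.0898]
ee_rot: [-0.456, -0.54, -0.457, 0.54]
wrist_force: [0.0, -0.7, -1.3]
opening: 0.0853
t 9.32 pos [ 0.4385 -0.1584  0.0898] shift xyz [ 0.1078 -0.0002  0.0011] turn 0.002 open 0.0853 F [ 0.9 -0.2 -0.1]
[[274. 223.]
 [327. 214.]
 [222. 231.]
 [265. 171.]]
```

View pics/w7.png

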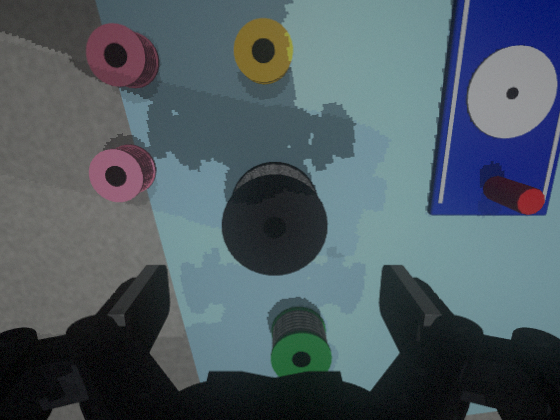

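```bash
python3 -m jog '[{"x":0.03,"y":0,"z":0.0025,"turn":0},{"x":0.055,"y":0,"z":0.0025,"turn":0},{"x":0.075,"y":0,"z":0.0025,"turn":0},{"x":0.095,"y":0,"z":0.0025,"turn":0},{"x":0.108,"y":0,"z":0.0025,"turn":0},{"x":0.108,"y":0,"z":0.0025,"turn":0},{"x":0.108,"y":0,"z":0.0025,"turn":0}]'; python3 -m jog '[{"x":0,"y":0,"z":0,"turn":0},{"x":0,"y":0,"z":0,"turn":0},{"x":0,"y":0,"z":0,"turn":0},{"x":0,"y":0,"z":0,"turn":0},{"x":0,"y":0,"z":0,"turn":0},{"x":0,"y":0,"z":0,"turn":0}]' 1 60; python3 - <<'E'
from h import *
go([.658,.1715,.06])
E
```

```text
time_s: 9.9
position: [0.4372, -0.1615, -0.0182]
ee_rot: [-0.456, -0.539, -0.457, 0.541]
wrist_force: [-0.3, -0.4, -0.6]
opening: 0.0855
time_s: 10.4
position: [0.4386, -0.162, -0.0164]
ee_rot: [0.457, 0.541, 0.456, -0.54]
wrist_force: [-0.7, 1.3, 6.3]
opening: 0.0647
t 10.4 pos [ 0.4386 -0.162  -0.0164] shift xyz [-0.0759  0.1605 -0.3656] turn 0.0 open 0.0647 F [-0.7  1.3  6.3]
```

```bash
python3 -m jog '[{"x":-0.03,"y":0,"z":0,"turn":0},{"x":-0.06,"y":0,"z":0,"turn":0},{"x":-0.095,"y":0,"z":0,"turn":0},{"x":-0.095,"y":0.01,"z":-0.023,"turn":0},{"x":-0.095,"y":0.023,"z":-0.054,"turn":0},{"x":-0.095,"y":0.037,"z":-0.087,"turn":0},{"x":-0.095,"y":0.051,"z":-0.12,"turn":0},{"x":-0.095,"y":0.067,"z":-0.155,"turn":0},{"x":-0.095,"y":0.083,"z":-0.19,"turn":0},{"x":-0.095,"y":0.099,"z":-0.225,"turn":0},{"x":-0.095,"y":0.114,"z":-0.26,"turn":0},{"x":-0.095,"y":0.13,"z":-0.295,"turn":0},{"x":-0.095,"y":0.143,"z":-0.325,"turn":0},{"x":-0.095,"y":0.154,"z":-0.35,"turn":0},{"x":-0.095,"y":0.16,"z":-0.363,"turn":0},{"x":-0.095,"y":0.16,"z":-0.365,"turn":0},{"x":-0.085,"y":0.16,"z":-0.365,"turn":0},{"x":-0.075,"y":0.16,"z":-0.365,"turn":0},{"x":-0.065,"y":0.16,"z":-0.365,"turn":0},{"x":-0.065,"y":0.16,"z":-0.365,"turn":0}]'; python3 - <<'E'
from h import *
m=imaging.camera_model("wrist");p,_=imaging.grab_frame("wrist"); cv2.imwrite("pics/w8.png",p)
s,_=tool(); print(ray(m,[(274,330)],s["position"][2]+.0165+.052))
go([.658,.1715,-.005])
E
```

```text
time_s: 12.07
position: [0.6542, 0.169, 0.0438]
ee_rot: [-0.455, -0.539, -0.456, 0.543]
wrist_force: [-0.7, 0.2, -4.2]
opening: 0.0644
[[0.65340456 0.16753484 0.11364832]]
t 12.12 pos [0.6549 0.1693 0.0451] shift xyz [ 0.0501  0.0029 -0.0028] turn -0.002 open 0.0649 F [ 0.4 -0.5 -2.9]
```

View pics/w8.png

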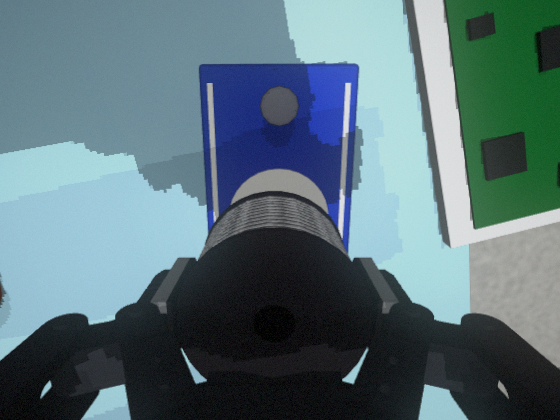

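```bash
python3 -m jog '[{"x":0.015,"y":0.001,"z":-0.002,"turn":0},{"x":0.03,"y":0.001,"z":-0.002,"turn":0},{"x":0.04,"y":0.001,"z":-0.002,"turn":0},{"x":0.046,"y":0.001,"z":-0.002,"turn":0},{"x":0.046,"y":0.001,"z":-0.002,"turn":0},{"x":0.046,"y":0.001,"z":-0.002,"turn":0},{"x":0.046,"y":0.001,"z":-0.002,"turn":0}]'; python3 - <<'E'
from h import *
go([.658,.1715,-.0055])
E
```

```text
time_s: 12.7
position: [0.6586, 0.1727, 0.002]
ee_rot: [0.456, 0.541, 0.456, -0.54]
wrist_force: [0.2, 0.1, -3.6]
opening: 0.0647
t 12.7 pos [0.6586 0.1727 0.002 ] shift xyz [ 0.0075 -0.0004  0.0012] turn -0.0 open 0.0647 F [ 0.2  0.1 -3.6]
```

```bash
python3 -m jog '[{"x":0.003,"y":0,"z":0.001,"turn":0},{"x":0.006,"y":0,"z":0.001,"turn":0},{"x":0.0075,"y":0,"z":0.001,"turn":0},{"x":0.0075,"y":0,"z":0.001,"turn":0}]'; python3 - <<'E'
from h import *
go([.658,.1715,-.0055])
E
```

```text
time_s: 13.03
position: [0.6578, 0.1716, -0.0062]
ee_rot: [0.456, 0.54, 0.456, -0.54]
wrist_force: [0.3, 0.3, -3.9]
opening: 0.0649
t 13.03 pos [ 0.6578  0.1716 -0.0062] shift xyz [-0.0007  0.0002  0.0001] turn -0.0 open 0.0649 F [ 0.3  0.3 -3.9]
```

```bash
python3 -m jog '[{"x":0,"y":0,"z":0,"turn":0},{"x":0,"y":0,"z":0,"turn":0},{"x":0,"y":0,"z":0,"turn":0},{"x":0,"y":0,"z":0,"turn":0},{"x":0,"y":0,"z":0,"turn":0},{"x":0,"y":0,"z":0,"turn":0},{"x":-0.03,"y":0,"z":0,"turn":0},{"x":-0.06,"y":0,"z":0,"turn":0},{"x":-0.09,"y":0,"z":0,"turn":0},{"x":-0.11,"y":0,"z":0,"turn":0},{"x":-0.11,"y":0,"z":0,"turn":0},{"x":-0.11,"y":0,"z":0,"turn":0}]' 0 40; python3 - <<'E'
from h import *
p=find("wrist","purple",.01); cv2.imwrite("pics/w9.png",p)
go([.4485,-.0572,.08])
E
```

```text
time_s: 14.03
position: [0.6588, 0.1718, 0.1054]
ee_rot: [0.456, 0.541, 0.456, -0.539]
wrist_force: [0.5, -0.7, 0.3]
opening: 0.0854
wrist purple [(0.6408, 0.0788, 0.0577, (235, 304, 76, 67))]
t 14.08 pos [0.6577 0.1717 0.1037] shift xyz [ 0.0236 -0.1677  0.2608] turn 0.0 open 0.0854 F [ 0.3  0.  -0.3]
```

View pics/w9.png

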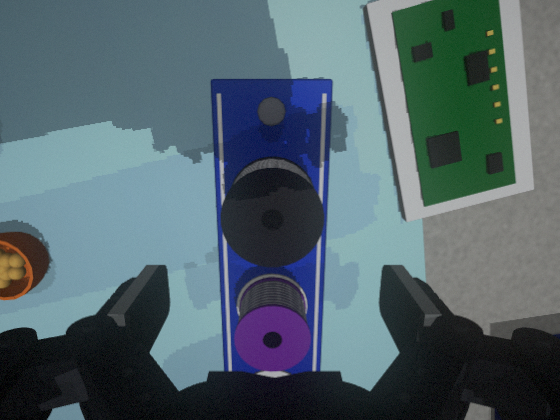

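Black stands upright at seat_a and purple at seat_b. Now yellow.

```bash
python3 -m jog '[{"x":0.02,"y":-0.168,"z":0.261,"turn":0},{"x":0.02,"y":-0.168,"z":0.261,"turn":0},{"x":0.02,"y":-0.168,"z":0.261,"turn":0},{"x":0.02,"y":-0.168,"z":0.261,"turn":0},{"x":0.02,"y":-0.168,"z":0.261,"turn":0},{"x":0.02,"y":-0.168,"z":0.261,"turn":0},{"x":0.02,"y":-0.168,"z":0.261,"turn":0},{"x":0.02,"y":-0.168,"z":0.261,"turn":0},{"x":0.02,"y":-0.168,"z":0.261,"turn":0},{"x":0.02,"y":-0.168,"z":0.261,"turn":0},{"x":0.02,"y":-0.168,"z":0.261,"turn":0},{"x":0.02,"y":-0.168,"z":0.261,"turn":0}]'; python3 - <<'E'
from h import *
p=find("wrist","yellow",0); cv2.imwrite("pics/w10.png",p)
go([.4485,-.0572,-.027])
E
```

```text
time_s: 15.08
position: [0.4488, -0.0563, 0.0834]
ee_rot: [-0.457, -0.54, -0.457, 0.54]
wrist_force: [-1.0, 0.1, -0.1]
opening: 0.0855
wrist yellow [(0.4478, -0.057, 0.0373, (248, 188, 53, 52))]
t 15.13 pos [ 0.4488 -0.0564  0.0835] shift xyz [ 1.105e-01 -1.000e-04  8.000e-04] turn 0.002 open 0.0853 F [-0.   0.4  0.2]
```

View pics/w10.png

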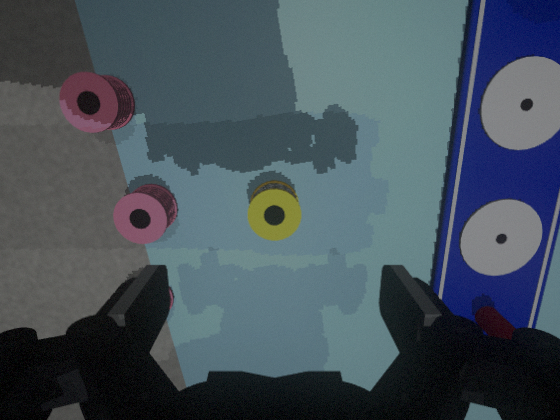

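```bash
python3 -m jog '[{"x":0.03,"y":-0.0005,"z":0.001,"turn":0},{"x":0.055,"y":-0.0005,"z":0.001,"turn":0},{"x":0.08,"y":-0.0005,"z":0.001,"turn":0},{"x":0.098,"y":-0.0005,"z":0.001,"turn":0},{"x":0.109,"y":-0.0005,"z":0.001,"turn":0},{"x":0.109,"y":-0.0005,"z":0.001,"turn":0},{"x":0.109,"y":-0.0005,"z":0.001,"turn":0}]'; python3 -m jog '[{"x":0,"y":0,"z":0,"turn":0},{"x":0,"y":0,"z":0,"turn":0},{"x":0,"y":0,"z":0,"turn":0},{"x":0,"y":0,"z":0,"turn":0},{"x":0,"y":0,"z":0,"turn":0},{"x":0,"y":0,"z":0,"turn":0},{"x":0,"y":0,"z":0,"turn":0}]' 1 40; python3 - <<'E'
from h import *
go([.61,-.1095,.05])
E
```

```text
time_s: 15.72
position: [0.4477, -0.0582, -0.0253]
ee_rot: [-0.456, -0.54, -0.456, 0.541]
wrist_force: [0.5, -1.0, 0.5]
opening: 0.0855
time_s: 16.3
position: [0.4482, -0.0581, -0.0243]
ee_rot: [0.456, 0.541, 0.456, -0.54]
wrist_force: [-2.6, 0.6, 8.2]
opening: 0.0348
t 16.3 pos [ 0.4482 -0.0581 -0.0243] shift xyz [-0.0741  0.1682  0.0234] turn 0.0 open 0.0348 F [-2.6  0.6  8.2]
```

```bash
python3 -m jog '[{"x":-0.03,"y":0,"z":0,"turn":0},{"x":-0.06,"y":0,"z":0,"turn":0},{"x":-0.085,"y":0,"z":0,"turn":0},{"x":-0.085,"y":0.03,"z":0.004,"turn":0},{"x":-0.085,"y":0.065,"z":0.009,"turn":0},{"x":-0.085,"y":0.1,"z":0.014,"turn":0},{"x":-0.085,"y":0.13,"z":0.018,"turn":0},{"x":-0.085,"y":0.155,"z":0.022,"turn":0},{"x":-0.085,"y":0.168,"z":0.0234,"turn":0},{"x":-0.075,"y":0.168,"z":0.0234,"turn":0},{"x":-0.065,"y":0.168,"z":0.0234,"turn":0},{"x":-0.065,"y":0.168,"z":0.0234,"turn":0},{"x":-0.065,"y":0.168,"z":0.0234,"turn":0}]'; python3 - <<'E'
from h import *
s,_=tool()
p=find("wrist","yellow",s["position"][2]+.0243); cv2.imwrite("pics/w11.png",p)
go([.61,-.1095,-.0135])
E
```

```text
time_s: 17.38
position: [0.6074, -0.1089, 0.0386]
ee_rot: [-0.455, -0.54, -0.457, 0.541]
wrist_force: [0.1, -0.4, -0.7]
opening: 0.0347
wrist yellow [(0.6071, -0.1078, 0.037, (228, 251, 93, 87))]
t 17.43 pos [ 0.6081 -0.109   0.0394] shift xyz [0.0529 0.0021 0.0002] turn 0.0 open 0.0346 F [0.2 0.2 0.5]
```

View pics/w11.png

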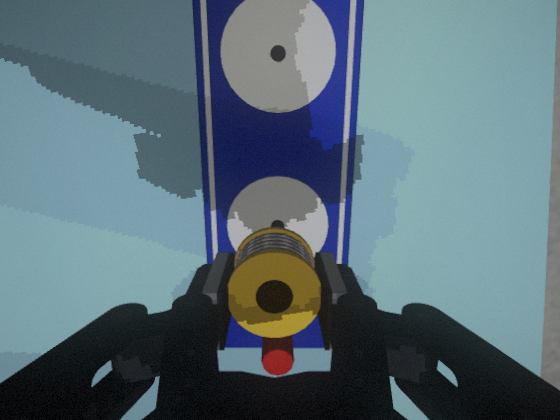

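```bash
python3 -m jog '[{"x":0.015,"y":0.001,"z":0.0005,"turn":0},{"x":0.03,"y":0.001,"z":0.0005,"turn":0},{"x":0.042,"y":0.001,"z":0.0005,"turn":0},{"x":0.05,"y":0.001,"z":0.0005,"turn":0},{"x":0.05,"y":0.001,"z":0.0005,"turn":0},{"x":0.05,"y":0.001,"z":0.0005,"turn":0},{"x":0.05,"y":0.001,"z":0.0005,"turn":0}]'; python3 - <<'E'
from h import *
go([.61,-.1095,-.0135])
E
```

```text
time_s: 18.02
position: [0.6107, -0.1104, -0.0094]
ee_rot: [0.456, 0.541, 0.456, -0.54]
wrist_force: [-0.1, -0.0, 0.4]
opening: 0.0345
t 18.02 pos [ 0.6107 -0.1104 -0.0094] shift xyz [ 0.0041 -0.0008 -0.0008] turn -0.0 open 0.0345 F [-0.1 -0.   0.4]
```

```bash
python3 -m jog '[{"x":0.002,"y":-0.0005,"z":-0.0005,"turn":0},{"x":0.004,"y":-0.0005,"z":-0.0005,"turn":0},{"x":0.004,"y":-0.0005,"z":-0.0005,"turn":0},{"x":0.004,"y":-0.0005,"z":-0.0005,"turn":0}]';python3 -m jog '[{"x":0,"y":0,"z":0,"turn":0},{"x":0,"y":0,"z":0,"turn":0},{"x":0,"y":0,"z":0,"turn":0},{"x":0,"y":0,"z":0,"turn":0},{"x":0,"y":0,"z":0,"turn":0},{"x":0,"y":0,"z":0,"turn":0},{"x":-0.03,"y":0,"z":0,"turn":0},{"x":-0.06,"y":0,"z":0,"turn":0},{"x":-0.09,"y":0,"z":0,"turn":0},{"x":-0.11,"y":0,"z":0,"turn":0},{"x":-0.11,"y":0,"z":0,"turn":0},{"x":-0.11,"y":0,"z":0,"turn":0}]' 0 40; python3 - <<'E'
from h import *
p=find("wrist","yellow",.01); cv2.imwrite("pics/w12.png",p)
go([.440,-.274,.08])
E
```

```text
time_s: 18.35
position: [0.6099, -0.1096, -0.0141]
ee_rot: [0.456, 0.54, 0.456, -0.54]
wrist_force: [-0.9, -0.4, -0.5]
opening: 0.0347
time_s: 19.35
position: [0.6107, -0.1098, 0.0972]
ee_rot: [0.457, 0.541, 0.455, -0.54]
wrist_force: [-0.4, 0.2, -0.2]
opening: 0.0851
wrist yellow [(0.6091, -0.1084, 0.0372, (246, 184, 53, 52))]
t 19.4 pos [ 0.6097 -0.1095  0.0957] shift xyz [ 0.0156 -0.1397  0.1907] turn 0.0 open 0.0857 F [-0.6  0.2 -0.4]
```

View pics/w12.png

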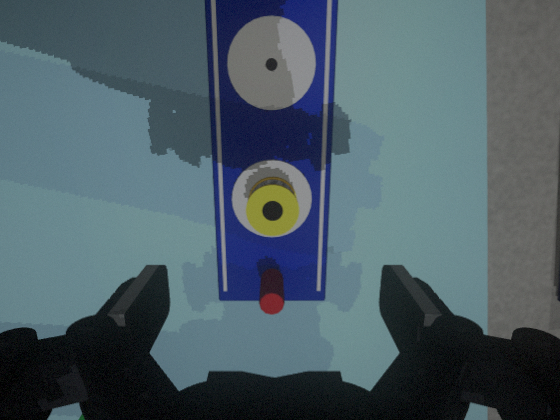

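Yellow stands upright on seat_d, next to the red post. Now green.

```bash
python3 -m jog '[{"x":0.015,"y":-0.14,"z":0.19,"turn":0},{"x":0.015,"y":-0.14,"z":0.19,"turn":0},{"x":0.015,"y":-0.14,"z":0.19,"turn":0},{"x":0.015,"y":-0.14,"z":0.19,"turn":0},{"x":0.015,"y":-0.14,"z":0.19,"turn":0},{"x":0.015,"y":-0.14,"z":0.19,"turn":0},{"x":0.015,"y":-0.14,"z":0.19,"turn":0},{"x":0.015,"y":-0.14,"z":0.19,"turn":0},{"x":0.015,"y":-0.14,"z":0.19,"turn":0},{"x":0.015,"y":-0.14,"z":0.19,"turn":0}]'; python3 - <<'E'
from h import *
p=find("wrist","green",0); cv2.imwrite("pics/w13.png",p)
go([.440,-.274,-.022])
E
```

```text
time_s: 20.23
position: [0.4406, -0.272, 0.0801]
ee_rot: [-0.456, -0.54, -0.457, 0.54]
wrist_force: [-0.2, -0.1, 0.0]
opening: 0.0856
wrist green [(0.4388, -0.2741, 0.047, (237, 187, 72, 69))]
t 20.28 pos [ 0.4407 -0.272   0.0803] shift xyz [ 0.1023 -0.0003  0.0021] turn 0.003 open 0.0855 F [ 0.4 -0.3  0.1]
```

View pics/w13.png

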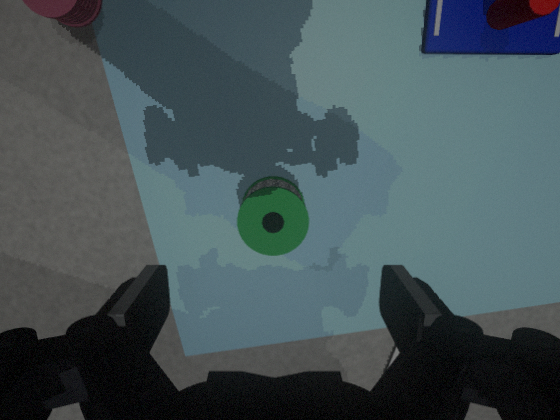

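```bash
python3 -m jog '[{"x":0.03,"y":-0.001,"z":0.002,"turn":0},{"x":0.055,"y":-0.001,"z":0.002,"turn":0},{"x":0.08,"y":-0.001,"z":0.002,"turn":0},{"x":0.095,"y":-0.001,"z":0.002,"turn":0},{"x":0.103,"y":-0.001,"z":0.002,"turn":0},{"x":0.103,"y":-0.001,"z":0.002,"turn":0},{"x":0.103,"y":-0.001,"z":0.002,"turn":0}]'; python3 -m jog '[{"x":0,"y":0,"z":0,"turn":0},{"x":0,"y":0,"z":0,"turn":0},{"x":0,"y":0,"z":0,"turn":0},{"x":0,"y":0,"z":0,"turn":0},{"x":0,"y":0,"z":0,"turn":0},{"x":0,"y":0,"z":0,"turn":0},{"x":0,"y":0,"z":0,"turn":0}]' 1 40; python3 - <<'E'
from h import *
go([.626,-.0155,.05])
E
```

```text
time_s: 20.87
position: [0.4389, -0.275, -0.022]
ee_rot: [-0.456, -0.54, -0.456, 0.54]
wrist_force: [-0.1, 0.8, -0.0]
opening: 0.0848
time_s: 21.45
position: [0.4393, -0.2754, -0.0211]
ee_rot: [0.456, 0.541, 0.456, -0.54]
wrist_force: [-2.1, 1.2, 6.7]
opening: 0.0449
t 21.45 pos [ 0.4393 -0.2754 -0.0211] shift xyz [-0.0708  0.1405 -0.2876] turn 0.0 open 0.0449 F [-2.1  1.2  6.7]
```

```bash
python3 -m jog '[{"x":-0.03,"y":0,"z":0,"turn":0},{"x":-0.06,"y":0,"z":0,"turn":0},{"x":-0.095,"y":0,"z":0,"turn":0},{"x":-0.095,"y":0.011,"z":-0.023,"turn":0},{"x":-0.095,"y":0.026,"z":-0.053,"turn":0},{"x":-0.095,"y":0.042,"z":-0.086,"turn":0},{"x":-0.095,"y":0.058,"z":-0.119,"turn":0},{"x":-0.095,"y":0.075,"z":-0.153,"turn":0},{"x":-0.095,"y":0.092,"z":-0.188,"turn":0},{"x":-0.095,"y":0.108,"z":-0.221,"turn":0},{"x":-0.095,"y":0.122,"z":-0.25,"turn":0},{"x":-0.095,"y":0.133,"z":-0.272,"turn":0},{"x":-0.095,"y":0.1405,"z":-0.2875,"turn":0},{"x":-0.09,"y":0.1405,"z":-0.2875,"turn":0},{"x":-0.08,"y":0.1405,"z":-0.2875,"turn":0},{"x":-0.07,"y":0.1405,"z":-0.2875,"turn":0},{"x":-0.07,"y":0.1405,"z":-0.2875,"turn":0},{"x":-0.07,"y":0.1405,"z":-0.2875,"turn":0}]'; python3 - <<'E'
from h import *
s,_=tool()
p=find("wrist","green",s["position"][2]+.0211); cv2.imwrite("pics/w14.png",p)
go([.626,-.0155,-.0102])
E
```

```text
time_s: 22.95
position: [0.6239, -0.0169, 0.0467]
ee_rot: [-0.455, -0.54, -0.456, 0.542]
wrist_force: [-0.1, 0.0, -1.5]
opening: 0.0451
wrist green [(0.6235, -0.0153, 0.0469, (212, 241, 125, 115)), (0.6273, 0.0117, 0.025, (235, 214, 74, 20))]
t 23.0 pos [ 0.6246 -0.0167  0.0475] shift xyz [ 0.0577  0.0012 -0.0015] turn -0.002 open 0.0449 F [ 0.8  0.1 -0.5]
```

View pics/w14.png

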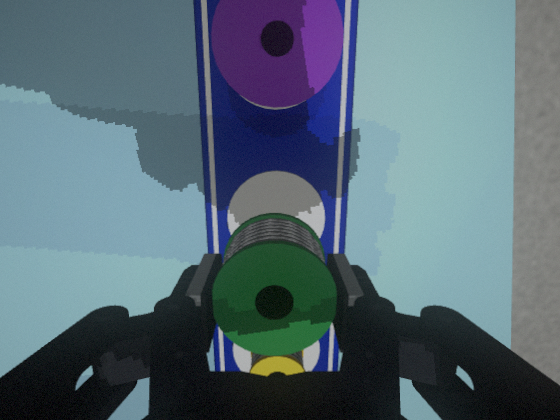

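```bash
python3 -m jog '[{"x":0.015,"y":0,"z":0,"turn":0},{"x":0.03,"y":0,"z":0,"turn":0},{"x":0.043,"y":0,"z":0,"turn":0},{"x":0.052,"y":0,"z":0,"turn":0},{"x":0.055,"y":0,"z":0,"turn":0},{"x":0.055,"y":0,"z":0,"turn":0},{"x":0.055,"y":0,"z":0,"turn":0},{"x":0.055,"y":0,"z":0,"turn":0}]'; python3 - <<'E'
from h import *
go([.626,-.0155,-.0102])
E
```

```text
time_s: 23.67
position: [0.626, -0.0156, -0.0064]
ee_rot: [0.456, 0.541, 0.456, -0.54]
wrist_force: [-0.3, -0.0, -0.6]
opening: 0.0447
t 23.67 pos [ 0.626  -0.0156 -0.0064] shift xyz [ 0.0038 -0.     -0.0001] turn -0.0 open 0.0447 F [-0.3 -0.  -0.6]
```

```bash
python3 -m jog '[{"x":0.002,"y":0,"z":0,"turn":0},{"x":0.004,"y":0,"z":0,"turn":0},{"x":0.004,"y":0,"z":0,"turn":0},{"x":0.004,"y":0,"z":0,"turn":0}]';python3 -m jog '[{"x":0,"y":0,"z":0,"turn":0},{"x":0,"y":0,"z":0,"turn":0},{"x":0,"y":0,"z":0,"turn":0},{"x":0,"y":0,"z":0,"turn":0},{"x":0,"y":0,"z":0,"turn":0},{"x":0,"y":0,"z":0,"turn":0},{"x":-0.03,"y":0,"z":0,"turn":0},{"x":-0.06,"y":0,"z":0,"turn":0},{"x":-0.09,"y":0,"z":0,"turn":0},{"x":-0.12,"y":0,"z":0,"turn":0},{"x":-0.15,"y":0,"z":0,"turn":0},{"x":-0.15,"y":0,"z":0,"turn":0},{"x":-0.15,"y":0,"z":0,"turn":0}]' 0 40; python3 - <<'E'
from h import *
p=find("wrist","green",.01); p=find("wrist","purple",.01);cv2.imwrite("pics/w15.png",p)
go([.45,.05,.2])
E
```

```text
time_s: 24.0
position: [0.6256, -0.0154, -0.011]
ee_rot: [0.456, 0.541, 0.456, -0.54]
wrist_force: [0.3, 0.3, 0.2]
opening: 0.0449
time_s: 25.08
position: [0.6267, -0.0156, 0.141]
ee_rot: [0.457, 0.542, 0.455, -0.539]
wrist_force: [0.3, 0.4, -1.2]
opening: 0.0852
wrist green [(0.6246, -0.0137, 0.0469, (243, 167, 58, 58))]
wrist purple [(0.6408, 0.0776, 0.0561, (233, 20, 83, 89))]
t 25.18 pos [ 0.6248 -0.0152  0.1379] shift xyz [-0.0619 -0.1834 -0.0349] turn 0.0 open 0.0858 F [-0.7 -0.  -1.1]
```

View pics/w15.png

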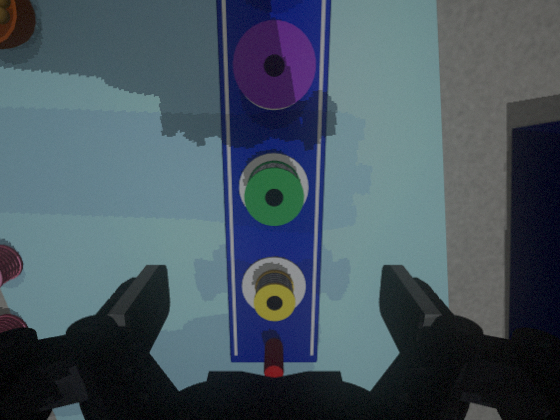

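```bash
python3 -m jog '[{"x":-0.04,"y":0,"z":0,"turn":0},{"x":-0.06,"y":-0.125,"z":0.31,"turn":0},{"x":-0.06,"y":-0.125,"z":0.31,"turn":0},{"x":-0.06,"y":-0.125,"z":0.31,"turn":0},{"x":-0.06,"y":-0.125,"z":0.31,"turn":0},{"x":-0.06,"y":-0.125,"z":0.31,"turn":0},{"x":-0.06,"y":-0.125,"z":0.31,"turn":0},{"x":-0.06,"y":-0.125,"z":0.31,"turn":0},{"x":-0.06,"y":-0.125,"z":0.31,"turn":0},{"x":-0.06,"y":-0.125,"z":0.31,"turn":0},{"x":-0.06,"y":-0.125,"z":0.31,"turn":0},{"x":-0.06,"y":-0.125,"z":0.31,"turn":0},{"x":-0.06,"y":-0.125,"z":0.31,"turn":0},{"x":-0.06,"y":-0.125,"z":0.31,"turn":0}]'; python3 - <<'E'
from h import *
for n in("yellow","green","purple","black"): p=find("top",n,.01)
cv2.imwrite("pics/t9.png",p)
for n in("yellow","green","purple"): q=find("scene",n,.01)
cv2.imwrite("pics/s9.png",q)
E
```

```text
time_s: 26.35
position: [0.4509, -0.2982, 0.198]
ee_rot: [-0.456, -0.539, -0.457, 0.54]
wrist_force: [-0.5, 0.7, 0.0]
opening: 0.0854
top yellow [(0.6094, -0.1089, 0.0365, (348, 148, 19, 19))]
top green [(0.6252, -0.0144, 0.0462, (295, 135, 24, 24)), (0.7833, 0.211, 0.1443, (154, 47, 69, 37))]
top purple [(0.6413, 0.0783, 0.0572, (240, 122, 31, 30))]
top black [(0.2453, -0.0053, 0.2467, (245, 312, 109, 108)), (0.4755, -0.4519, 0.2281, (517, 170, 43, 126)), (0.6313, -0.4177, 0.0436, (517, 139, 21, 15)), (0.6494, 0.1703, 0.0803, (186, 109, 37, 42)), (0.669, 0.5478, 0.1456, (0, 85, 23, 73)), (0.7698, 0.1808, 0.0477, (193, 59, 19, 19)), (0.826, -0.121, 0.2528, (298, 29, 132, 28)), (0.8651, 0.3188, 0.0728, (119, 6, 26, 33)), (0.9047, -0.3979, 0.2116, (451, 0, 105, 44)), (0.852, 0.3833, 0.3683, (9, 0, 183, 82))]
scene yellow [(0.613, -0.1103, 0.0389, (191, 242, 21, 17))]
scene green [(0.8201, 0.208, 0.144, (369, 325, 103, 53)), (0.6281, -0.0151, 0.048, (245, 241, 26, 22))]
scene purple [(0.6445, 0.0768, 0.0574, (298, 241, 35, 27))]
```

View pics/t9.png

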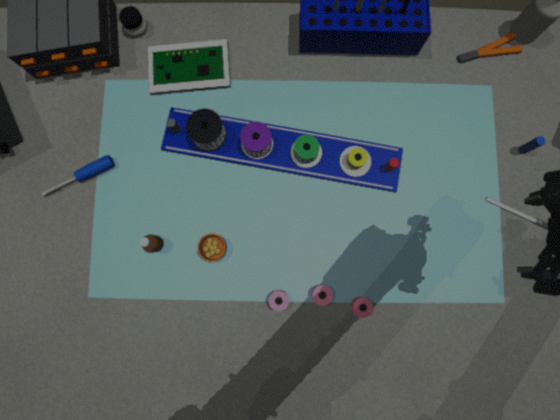

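View pics/s9.png

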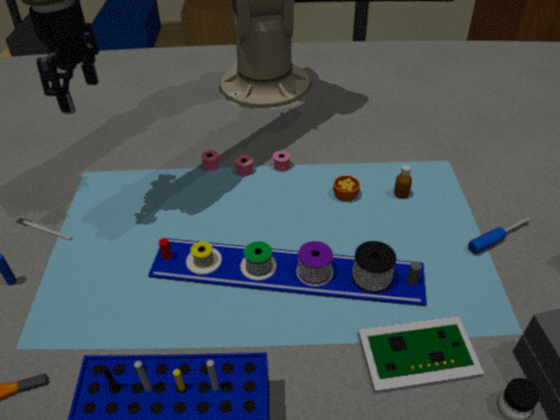

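```bash
python3 - <<'E'
from h import *
m=imaging.camera_model("top");p=cv2.imread("pics/t9.png")
print(proj(m,[[.6577,.1716,.062],[.6577+.033,.1716,.062],[.6577,.1716+.033,.062],[.6577,.1716-.033,.062]]).round(1))
cv2.imwrite("pics/c9.png",cv2.resize(p[95:165,160:260],None,fx=6,fy=6,interpolation=cv2.INTER_CUBIC))
E
```

```text
[[203.4 125.4]
 [204.3 108. ]
 [185.2 125.3]
 [221.7 125.5]]
```

View pics/c9.png

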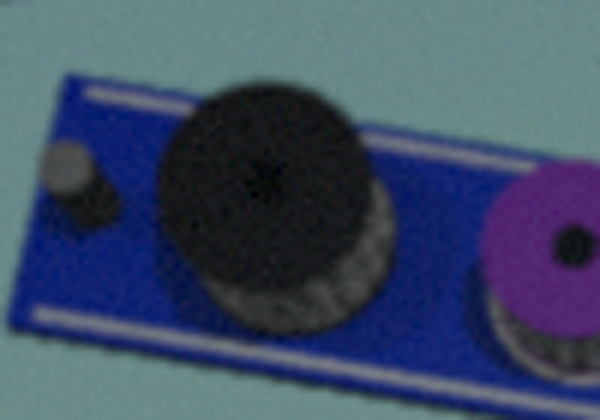

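```bash
python3 -c "
from rig import ticket
print(ticket.job_done())"
```

```text
the job is handed in; nothing more can be done
None
```

All four reels are standing on the rack in order from the red post: yellow on seat_d, green on seat_c, purple on seat_b and black on seat_a, at the grey post. The job was handed in at about 26.7 s of robot time.

**Last checks:**
- **Position:** the final top view puts each reel about 1–2 mm from the centre of its disc, against the 14 mm allowed. The scene camera reads yellow, green and purple 3–4 mm farther out in x. It showed the same offset before anything was moved, so I put it down to the camera. I checked black only in the top view, where it is about 1 px from where it should appear.
- **State of the scene:** all reels look upright and released, and the arm is clear of everything. The bottle is still standing, and the pot and pink reels are where they were.

**What went wrong:** my first grasp of purple shut on top of the reel, pressing with about 53 N at the wrist (limit 120 N). The real fingertips sit about 30 mm higher than the reported tool position. I measured that offset, corrected for it and regrasped; the other grasps and all four placings went as planned.

**Not measured:** I did not measure the reels' tilt, height or speed on the discs; I judged them upright and seated from the pictures.

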